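Load a coin roll into the guarded roll bank and latch the sliding guard

ROBOT

A 6-joint arm with a two-finger parallel gripper is mounted at the origin on a cart in front of the work surface, level with it; the furniture and walls round the work are solid. World frame = base frame: x ahead of the robot, y to its left, z up, the work surface at z = 0. Lengths are in mm, angles in rad, forces in N, time in s.
With the tool pointing down it reaches from about 400 to 925 mm from the base axis. Payload 12.5 kg.
Tool frame: the origin (TCP) lies midway between the tips of the shut fingers; the grasp point (between the pads) lies 19 mm behind it (env.tcp_to_grasp is the distance from the TCP to the grasp point, in mm); z points along the fingers, y is the line along which they close (so a half turn about z gives the same grasp; the last joint's range is limited). The gripper opens to 95 mm and grips with 3 to 60 N. Pads are 20 mm wide; open, the fingers measure 119 mm over their backs; the gripper's body (75 mm by 180 mm) begins 59 mm behind the grasp point.
Start: joints at [0.996, 0.491, 1.559, -0, 1.092, -0.106], TCP at [282.372, 557.595, 214.661] pointing down, gripper open.
Joint ranges: [-3.1, 3.1], [-0.84, 2.19], [0.05, 2.79], [-1.13, 4.28], [0.06, 2.93], [-2.69, 2.69]. Speed limits (rad/s): [2.22, 2.22, 2.79, 3.14, 3.14, 3.14].

INTERFACE

Orientations are given as [roll, pitch, yaw] about the fixed x, y, z axes, in that order (R = Rz(yaw) Ry(pitch) Rx(roll)).
In Python, from cell import env gives the robot as it stands. The module is installed in compiled form; this text tells all that it offers.
- The arm moves only by the tool step_arm, never from a script. Its argument "plan" is a list that holds one entry, the list of rows, each a list of 5 numbers: the shift along the tool's x, y, z in mm, then the turn about the tool's z in degrees, then the opening, from -1 (shut) to 1 (fully open). A call has 1 to 8 rows; each row is the pose to reach, as a shift and turn from the pose commanded when the call began, along the tool's axes at that moment; what a row does not reach only later rows make up. A row lasts 1/12 s, in which the tool goes at most 41.7 mm and 7.16 degrees, less where a joint would pass 70% of its speed; a pose out of reach is approached as far as the arm can. A call with a gripper value outside its range is refused whole. The fingers move at their own pace and stop on an object; the grip force is fixed at half the most. Time passes only in rows, so rows that repeat a pose let the fingers close. It gives the time, the measured TCP pose, the force, the opening and the grip force at its end, in the units of the state.
- env.state(): the state, without advancing time (a new reading comes with each control period).
- env.read_camera(name): name is "side" or "top" or "wrist"; returns the picture (480x640x3 uint8, blue, green, red); there is no depth.
- env.get_calibration(name): a dict with "K" (3x3 intrinsics, pixels), "extrinsics" (4x4, takes a point from world to camera coordinates). Camera axes: x right, y up, looking along -z (the intrinsics and any distortion apply to the point x, -y, -z); pixel columns grow to the right and rows downward; lengths in mm; the calibration is good to about 2 mm. A picture is of the moment at which its call begins: read the wrist's pose just before it. get_calibration takes no time and is no camera call; for the wrist camera it gives the pose at the moment of the call.
- env.job_done(): hands the job in; it is judged then, once.
The state is a dict: "t": time; "joints": joint angles; "qvel": joint speeds; "tau": joint torques, N m; "eef_pos": TCP position; "tcp_rot": TCP orientation; "ft_force": force on the tool from outside, world axes, zero at the start; "moment": the same for the moment, N m; "opening": opening from 0.0 (shut) to 1.0 (fully open); "grip_force": force on a finger pad.
Only numpy, scipy, OpenCV 4.12 (cv2) and the standard library are available. Lean on these libraries where they do the work, as an engineer would, in place of code of your own. Each camera call takes 0.05 s, during which the arm holds its last target. There are 200 camera calls.

TASK

The float is short of one coin roll, and the roll bank's clear sliding guard hangs on the first tooth of its catch: squeeze the two halves of its pull together to free the catch and slide the guard open. Lay the coin roll that lies on the desk onto the bank's bed, crosswise like the others, and roll it along the bed until it touches the row under the fixed cover. Then push the guard shut past the first tooth and fully home against its sprung buffer, firmly but without ramming it, until the catch snaps in behind the last tooth and holds; leave the other things on the desk alone.

Things in the scene. Friction and masses are not known exactly. Their poses are not given: they have to be found in the camera images.
- roll_bank: Coin-roll bank: low grey steel box fixed to the desk, 92 (x) x 276 (y) x 53 mm high. Origin: centre of its underside; x across the box, away from the robot, y along it, z up. Inside, a flat smooth steel bed 60 mm wide (x -30..30), y -126..126 mm, top at z = 8 mm, between walls 40 mm high. Four loose coin rolls lie crosswise on it, axes along x, packed against the +y end wall.
- mouth (a point): Centre of the loading mouth over the bed (bank x = 0, y = -46, z = 45 mm): with the guard open it is clear from above from y = -98 to +6 mm, 60 mm wide. Beyond y = +6 mm a fixed clear cover (z = 40 to 43 mm) lies over the row, the opened guard above it; beyond y = -98 mm the sprung buffer bar stands out from the end (z = 43 to 49 mm). Bank axes.
- row_next (a point): Where the centre of the new roll belongs: touching the end of the row, bank x = 0, y = 12, z = 20.6 mm. Bank axes. Beside the row there is no room for a finger: the roll has to be laid down farther toward -y (bank y about -42) and rolled up to the row, which lies against the end wall and stops it.
- guard (a joint): Travel in m of the clear sliding guard along the bank's +y, friction 1.2 N. Start: about 0.025, shut only to the first tooth of its catch (cannot open unsqueezed). Fully open 0.126, stays there. Fully home, on the last tooth, is anywhere from -0.007 to 0.009: the end stop is set differently each time and not measured, so it must be felt. Catch not on the last tooth: springs back.
- guard_handle (a point): Grasp point in the pull on the guard, moves with it; bank axes. Pull: 50 mm long (y), 26 wide (x -13..13), 16 mm below to 14 above this point; pane 20 mm below. The +x half (10 thick) is fixed, the -x half is the sprung catch. At guard = 0: bank x = 0, y = -42, z = 68 mm. The fixed half is 4 mm longer at its +y end (29 mm from this point): push there to shut the guard.
- catch (a joint): Travel in m of the sprung half of the pull toward the fixed half (bank +x): 0 = released, bolt out; 0.006 = fully squeezed (pull 20 mm wide, 4 N). Above 0.0045 the bolt is clear of the teeth and the guard slides freely both ways. Unsqueezed, the guard can be pushed shut (-y): the bolt rides over each tooth's ramp and snaps in behind it. Its rod leaves the pull at its -y end, 19 mm from the grasp point.
- end_fitting: End plate 84 x 3 x 20 mm on the bank's -y end; origin at the centre of its lower edge. It carries the adjustable end stop with the last tooth and a sprung buffer bar that pushes the guard back (+y) with 3 N on the first tooth, rising to 8 N fully home, then solid. Driving the guard home takes about 12 N in all, at most 15; ramming it with over 35 N would bend the stop.
- spare_roll_center (a point): Centre of the coin roll to be loaded: paper-wrapped cylinder, 25.2 mm diameter, 52 mm long, about 0.15 kg, lying on the desk at the start. Its z axis is the cylinder's axis (both ends alike). It rolls with a little resistance and soon stops.
- spare_roll: The same coin roll; origin at the centre of one of its end faces, z along its axis.
- row_roll_0_center (a point): Centre of the end roll of the row in the bank, the one that the new roll must touch: same size as the new roll, z along its axis.
- pen: Marker pen lying on the desk, 17 x 135 x 16 mm, not to be moved. Origin under its centre.
- stamp: Stamp standing on the desk, 30 x 46 x 74 mm, not to be moved. Origin under its centre.
There are look-alikes about, which are no part of the job. What is shaped like the spare_roll but blue or red is not meant.

How it is judged:
By the outcome, as a careful person would: the job done as asked, in the order asked, and still so for the second after the job is handed in, with the robot touching nothing.
It also fails if it takes over 72 s, if anything falls off the work surface, if the arm or the gripper's body presses on something with over 40 N, if the wrist force passes 120 N, or if a joint passes its speed limit or range.

## Working session

There is one attempt and no reset: what is moved stays moved. The work goes in short steps, Python scripts to look and compute and a tool call to move; the robot and the scene stay as the last step left them, time stands still between calls to the robot, and variables do not carry over. Pictures are saved under pics/ and viewed, at most 10 in all, crops included, and the job is handed in when it is done.

Besides the shell and the picture viewer there is one more tool, called after "Request:" as name([rows], argument=value, ...), one row to a line, values as JSON. step_arm: Moves the arm, as the interface text tells. Its arguments: {"type":"object","properties":{"plan":{"type":"array"}},"required":["plan"]}

```bash
mkdir -p pics; python3 - <<'E'
from cell import env
import cv2, numpy as np
s=env.state(); print(s)
for n in("top","side"):
    im=env.read_camera(n); cv2.imwrite(f"pics/{n}0.png",im)
    c=env.get_calibration(n); print(n,{k:np.round(v,4).tolist() if k!='x' else v for k,v in c.items()})
E
```

```text
{'t': 0.0, 'joints': array([ 9.96411027e-01,  4.91586951e-01,  1.55945043e+00,  1.23860788e-05,
        1.09167724e+00, -1.05620772e-01]), 'qvel': array([-0.00127455,  0.00066616,  0.00040571, -0.00093605, -0.00020528,
       -0.00040294]), 'tau': array([ 4.88279955e-03, -6.12639785e+01, -2.58187169e+01,  6.93423185e-02,
        4.81224095e-02, -8.07608308e-05]), 'eef_pos': array([282.22408813, 557.38463648, 214.04438853]), 'tcp_rot': array([-3.14047810e+00, -1.29206769e-04,  2.67282234e+00]), 'ft_force': array([-0.18329392,  0.47964846,  0.87588438]), 'moment': array([ 0.0555468 , -0.02414091, -0.03296522]), 'grip_force': 0.0, 'opening': 1.0016964082989135}
top {'K': [[520.3912, 0.0, 324.0805], [0.0, 520.3912, 226.609], [0.0, 0.0, 1.0]], 'extrinsics': [[0.0183, -0.9997, -0.0177, 218.327], [0.9923, 0.0159, 0.1228, -519.0866], [-0.1225, -0.0198, 0.9923, -1058.8243], [0.0, 0.0, 0.0, 1.0]]}
side {'K': [[531.6628, 0.0, 316.7354], [0.0, 531.6628, 238.9876], [0.0, 0.0, 1.0]], 'extrinsics': [[0.9397, -0.3416, 0.0169, -401.7733], [0.1826, 0.5428, 0.8198, -288.3201], [-0.2892, -0.7672, 0.5725, -627.9192], [0.0, 0.0, 0.0, 1.0]]}
```

View pics/top0.png

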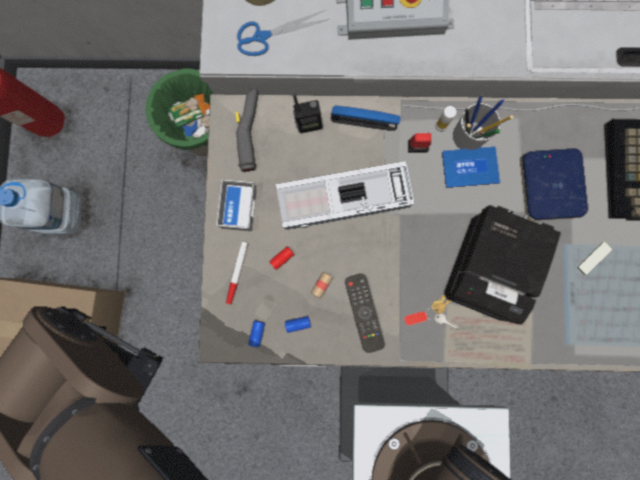

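View pics/side0.png

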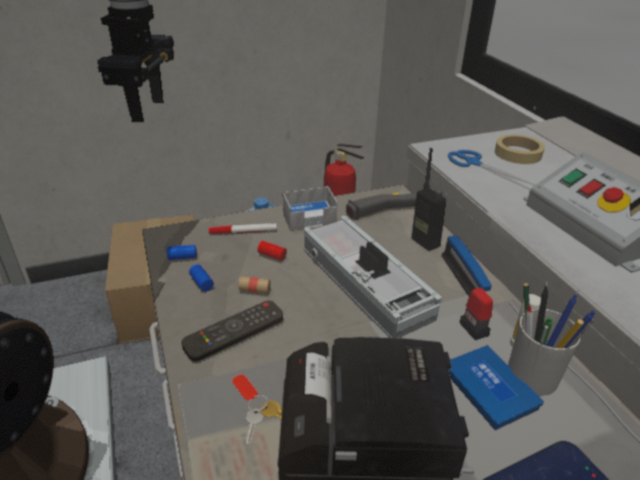

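Tan/red-banded roll candidates in top view: tan at (322,285) is the one; lookalikes are red at (282,257) and blue at (257,332) and (298,324). The bank runs from (278,205) to (412,185) in the top view, with its pull at (353,191). Next is a close crop.

```bash
cat > h.py <<'E'
import cv2, numpy as np
from cell import env
def proj(n,P,c=None):
    c=c or env.get_calibration(n); E=np.array(c["extrinsics"]); K=np.array(c["K"])
    p=(E[:3,:3]@np.atleast_2d(P).T).T+E[:3,3]; p=p*[1,-1,-1]; q=(K@p.T).T; return q[:,:2]/q[:,2:]
def ray(n,uv,c=None):
    c=c or env.get_calibration(n); E=np.array(c["extrinsics"]); K=np.array(c["K"])
    d=np.linalg.inv(K)@[uv[0],uv[1],1]; d=E[:3,:3].T@(d*[1,-1,-1]); o=-E[:3,:3].T@E[:3,3]; return o,d/np.linalg.norm(d)
def onz(n,uv,z,c=None):
    o,d=ray(n,uv,c); return o+d*(z-o[2])/d[2]
def tri(n1,u1,n2,u2):
    o1,d1=ray(n1,u1);o2,d2=ray(n2,u2)
    A=np.stack([d1,-d2],1); t=np.linalg.lstsq(A,o2-o1,rcond=None)[0]
    a,b=o1+t[0]*d1,o2+t[1]*d2; return (a+b)/2,np.linalg.norm(a-b)
E
python3 - <<'E'
from h import *
t=cv2.imread("pics/top0.png"); s=cv2.imread("pics/side0.png")
a=cv2.resize(t[150:300,270:430],None,fx=2.5*2,fy=5/1.25*1,interpolation=3) if 0 else cv2.resize(t[155:305,265:425],(640,600),interpolation=cv2.INTER_CUBIC)
b=cv2.resize(s[210:340,230:450],(792,468),interpolation=cv2.INTER_CUBIC)
cv2.imwrite("pics/c1.png",a); cv2.imwrite("pics/c2.png",b)
hsv=cv2.cvtColor(t,cv2.COLOR_BGR2HSV); 
print(hsv[276:294,322,:].tolist(), hsv[285,312:333].tolist())
E
```

```text
[[16, 77, 169], [17, 77, 179], [17, 79, 187], [15, 80, 195], [12, 94, 203], [7, 119, 213], [3, 130, 218], [3, 139, 220], [3, 138, 220], [3, 140, 218], [2, 139, 218], [3, 142, 216], [3, 138, 211], [6, 124, 202], [11, 98, 187], [15, 81, 173], [16, 76, 162], [17, 71, 150]] [[14, 25, 154], [15, 27, 152], [11, 48, 148], [7, 96, 156], [4, 122, 180], [3, 135, 196], [2, 138, 210], [2, 139, 216], [3, 142, 219], [3, 141, 221], [3, 140, 218], [3, 141, 217], [2, 141, 211], [2, 142, 199], [3, 138, 183], [4, 124, 160], [5, 77, 142], [13, 33, 140], [21, 27, 151], [17, 26, 158], [16, 24, 159]]
```

View pics/c1.png

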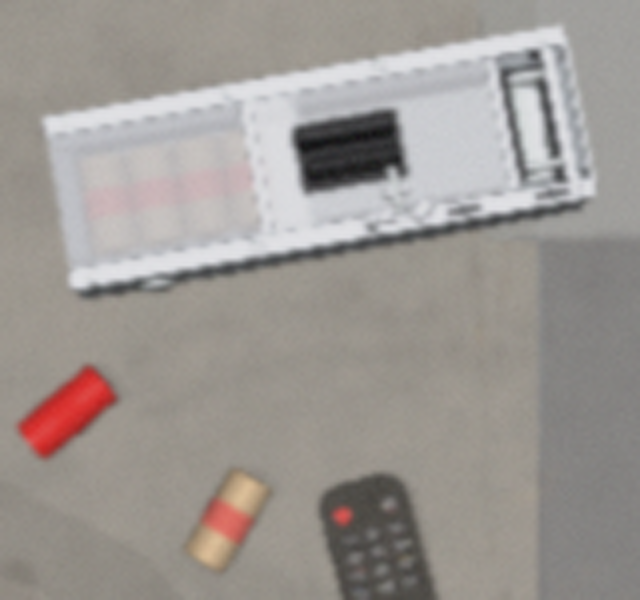

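View pics/c2.png

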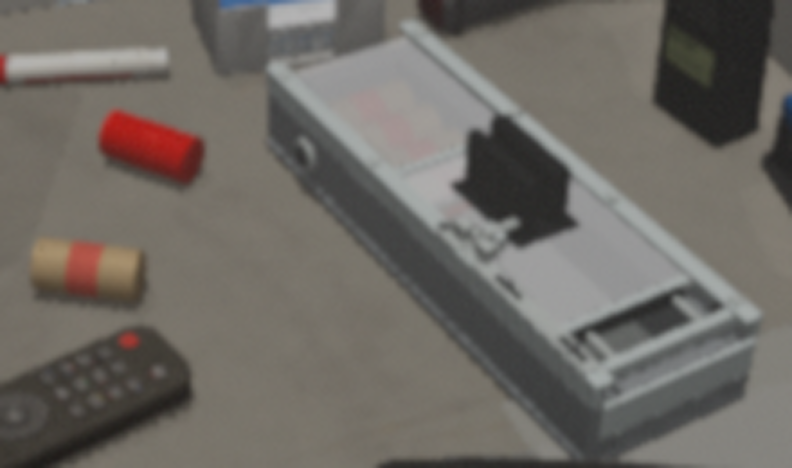

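The choice is confirmed: tan roll with red band at crop (228,520), top-view pixel (322,285). The bank's top corners in the crop are (48,122), (75,282), (590,190) and (560,32), and the pull is at about (350,150).

```bash
python3 - <<'E'
from h import *
C=np.array([(48,122),(75,282),(590,190),(560,32)])/4+[265,155]
P=np.array([onz("top",c,53) for c in C]); print("corners",P.round(1).tolist())
S=np.array([(270,70),(607,385),(760,315),(410,25)])/3.6+[230,210]
Q=np.array([onz("side",c,53) for c in S]); print("side",Q.round(1).tolist())
for X,o in((P,(0,1,2,3)),(Q,(3,0,1,2))):
    a,b,c,d=[X[i] for i in o] # a:+x+y b:-x+y c:-x-y d:+x-y
    print("ctr",X.mean(0).round(1),"len",np.linalg.norm(b-c),np.linalg.norm(a-d),"wid",np.linalg.norm(a-b),np.linalg.norm(d-c))
    v=(a-d)+(b-c); w=(a-b)+(d-c); print("yaw",np.degrees(np.arctan2(-v[0],v[1])),np.degrees(np.arctan2(w[1],w[0])))
for n in("top","side"):
    im=cv2.imread(f"pics/{n}0.png"); h=cv2.cvtColor(im,cv2.COLOR_BGR2HSV)
    m=cv2.inRange(h,(0,60,120),(22,165,255)); 
    k,l,st,ce=cv2.connectedComponentsWithStats(m)
    for i in range(1,k):
        if st[i,4]>60:
            p=np.argwhere(l==i)[:,::-1].astype(np.float32); r=cv2.minAreaRect(p)
            bx=cv2.boxPoints(r); e=sorted([(np.linalg.norm(bx[j]-bx[(j+1)%4]),j) for j in range(4)])
            j=e[0][1]; k2=e[1][1]; m1=(bx[j]+bx[(j+1)%4])/2; m2=(bx[k2]+bx[(k2+1)%4])/2
            A=onz(n,m1,13 if n=="top" else 13);B=onz(n,m2,13)
            print(n,ce[i].round(1),st[i,4],"c",onz(n,ce[i],14).round(1),"len",np.linalg.norm(A-B).round(1),"axis deg",np.degrees(np.arctan2(*(A-B)[1::-1])).round(1))
    print(n)
t=tri("top",(322,285),"side",(253,284.5)); print(t)
E
```

```text
corners [[597.8, 326.7, 53.0], [513.9, 310.2, 53.0], [566.1, 44.8, 53.0], [649.5, 60.2, 53.0]]
side [[516.2, 310.0, 53.0], [572.9, 43.3, 53.0], [656.5, 61.1, 53.0], [601.1, 327.0, 53.0]]
ctr [581.8 185.5  53. ] len 270.46561499574057 271.39185488964864 wid 85.47561068234255 84.80390041105206
yaw 11.05889917944877 10.78037460404014
ctr [586.7 185.3  53. ] len 272.7199393061576 271.62960183649443 wid 86.54557948017131 85.54865406828183
yaw 11.889861996823557 11.669644865939842
top [410.5   3.8] 78 c [1026.1   42.4   14. ] len 47.2 axis deg -89.5
top [280.9 257.7] 89 c [449.7 318.2  14. ] len 55.1 axis deg -49.0
top [321.3 284.6] 276 c [394.3 231.2  14. ] len 50.7 axis deg -25.6
top [ 34.5 304.3] 2934 c [341.9 838.7  14. ] len 200.7 axis deg -88.9
top [229.7 294.3] 67 c [370.6 424.3  14. ] len 46.6 axis deg -10.9
top [439.9 304.6] 200 c [357.4 -17.7  14. ] len 39.0 axis deg -41.2
top [415.4 318.1] 99 c [328.5  33.4  14. ] len 49.2 axis deg -73.2
top
side [519.8 144.9] 236 c [1200.2  562.3   14. ] len 123.6 axis deg -17.9
side [131.6 252.5] 2598 c [206.7 394.6  14. ] len 168.0 axis deg -6.0
side [253. 282.] 316 c [397.2 239.5  14. ] len 52.4 axis deg 146.8
side [245. 387.] 105 c [330.3  23.   14. ] len 49.8 axis deg -74.3
side [271.3 409. ] 278 c [354.6 -24.   14. ] len 27.9 axis deg 154.6
side
(array([394.15324538, 229.53187356,  17.01146336]), np.float64(1.2655179408897028))
```

```bash
cat >> h.py <<'E'
B=np.array([583.,185.5]); YAW=11.2
def b2w(x,y,z):
    c,s=np.cos(np.radians(YAW)),np.sin(np.radians(YAW)); return np.array([B[0]+c*x-s*y,B[1]+s*x+c*y,z])
def w2b(p):
    c,s=np.cos(np.radians(YAW)),np.sin(np.radians(YAW)); d=np.array(p[:2])-B; return np.array([c*d[0]+s*d[1],-s*d[0]+c*d[1],p[2]])
def shift(P,yaw=None):
    s=env.state(); p=np.array(s["eef_pos"]); y=s["tcp_rot"][2]
    d=np.array(P)-p; X=np.array([np.cos(y),np.sin(y)]);Y=np.array([np.sin(y),-np.cos(y)])
    tz=0 if yaw is None else (np.degrees(y)-yaw+180)%360-180
    print("t",round(s["t"],2),"tcp",p.round(1),"bank",w2b(p).round(1),"yaw",np.degrees(y).round(2),"F",s["ft_force"].round(1),"op",round(s["opening"],3),"g",round(s["grip_force"],1))
    print("SHIFT",(d[:2]@X).round(1),(d[:2]@Y).round(1),(-d[2]).round(1),"turn",round(tz,2))
E
python3 - <<'E'
from h import *
shift(b2w(3,-17,214),101.2)
print(tri("top",(352.5,192.5),"side",(373,250)), w2b(onz("top",(352.5,192.5),80)))
c=env.get_calibration("wrist"); E=c["extrinsics"]; print(np.round(-E[:3,:3].T@E[:3,3],1), np.round(E,3),c["K"])
E
```

```text
t 0.1 tcp [282.2 557.4 214.1] bank [-222.8  423.2  214.1] yaw 153.14 F [ 0.2 -0.4  1.1] op 1.003 g 0.0
SHIFT -449.2 -207.4 0.1 turn 51.94
(array([582.18748663, 168.98244775,  87.39524171]), np.float64(7.326365237956867)) [ -5.86130145 -14.64438154  80.        ]
[219.8 588.2 383.4] [[ 4.52000e-01  8.92000e-01 -1.00000e-03 -6.23723e+02]
 [-8.65000e-01  4.38000e-01 -2.47000e-01  2.73590e+01]
 [-2.20000e-01  1.12000e-01  9.69000e-01 -3.89282e+02]
 [ 0.00000e+00  0.00000e+00  0.00000e+00  1.00000e+00]] [[345.03006764   0.         319.07231304]
 [  0.         345.03006764 245.06910005]
 [  0.           0.           1.        ]]
```

Request:
step_arm([
  [[-224,-105,0,26,0.3],[-448,-210,0,52,0.3],[-448,-210,0,52,0.3],[-448,-210,0,52,0.3],[-448,-210,0,52,0.3],[-448,-210,0,52,0.3],[-448,-210,0,52,0.3],[-448,-210,0,52,0.3]],
])

```text
t: 0.77
eef_pos: [488.5, 293.2, 214.5]
tcp_rot: [-3.141, -0.0, 1.758]
ft_force: [0.6, 1.1, 0.1]
opening: 0.651
grip_force: 0.0
```

```bash
python3 -c "
from h import *
shift(b2w(3,-17,214),101.2)"
```

```text
t 0.77 tcp [488.5 293.2 214.5] bank [-71.7 124.  214.5] yaw 100.71 F [0.6 1.1 0.1] op 0.651 g 0.0
SHIFT -140.3 75.9 0.5 turn -0.49
```

Request:
step_arm([
  [[-140,76,0,0,0.3],[-140,76,0,0,0.3],[-140,76,0,0,0.3],[-140,76,0,0,0.3],[-140,76,0,0,0.3],[-140,76,0,0,0.3]],
])

```text
t: 1.27
eef_pos: [590.0, 170.7, 213.9]
tcp_rot: [-3.141, -0.0, 1.762]
ft_force: [-0.3, 0.4, -0.3]
opening: 0.651
grip_force: 0.0
```

```bash
python3 - <<'E'
from h import *
shift(b2w(3,-17,214),101.2)
c=env.get_calibration("wrist"); im=env.read_camera("wrist"); cv2.imwrite("pics/w1.png",im)
import pickle; pickle.dump(c,open("w1.pkl","wb"))
E
```

```text
t 1.27 tcp [590.  170.7 213.9] bank [  4.  -15.8 213.9] yaw 100.97 F [-0.3  0.4 -0.3] op 0.651 g 0.0
SHIFT -1.2 -0.9 -0.1 turn -0.23
```

View pics/w1.png

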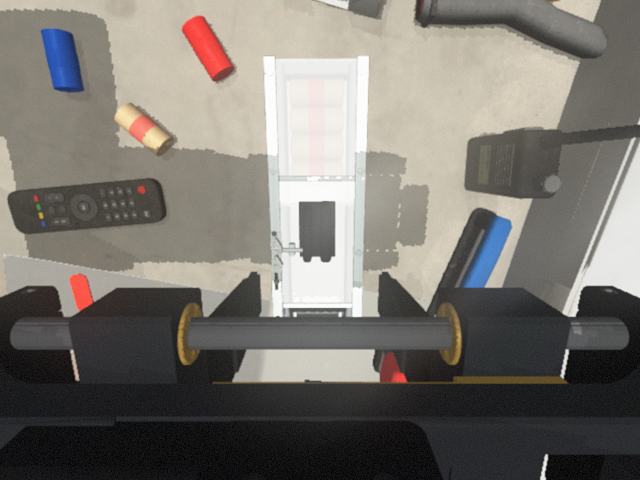

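The wrist view shows the bank with rails at columns 265 and 367 at row 58, the black pull at columns 299–336 and rows 201–258, the tan roll at (144,129) and the red roll at (207,48).

```bash
python3 - <<'E'
from h import *
import pickle; c=pickle.load(open("w1.pkl","rb")); im=cv2.imread("pics/w1.png"); g=im.min(2).astype(int)
hs=cv2.cvtColor(im,cv2.COLOR_BGR2HSV)
# rail outer edges
for r in (80,120,150,200,290):
    row=g[r,240:400]; w=np.where(row>215)[0]+240
    L,R=w.min(),w.max(); print(r,L,R,w2b(onz("wrist",(L-.5,r),53,c)).round(1),w2b(onz("wrist",(R+.5,r),53,c)).round(1))
col=g[40:80,275]; print("top end", w2b(onz("wrist",(269,57),53,c)).round(1),w2b(onz("wrist",(362,57),53,c)).round(1))
# pull
m=(im.max(2)<75).astype(np.uint8); m[:190]=0;m[270:]=0;m[:,:290]=0;m[:,345:]=0
x,y,w,h,a=cv2.connectedComponentsWithStats(m)[2][1:][np.argmax(cv2.connectedComponentsWithStats(m)[2][1:,4])]
print("pull box",x,y,w,h)
for uv in((x,y),(x+w,y),(x,y+h),(x+w,y+h)): print(w2b(onz("wrist",uv,82,c)).round(1))
m=cv2.inRange(hs,(0,50,90),(25,190,255)); m[:,:100]=0;m[:,180:]=0;m[:95]=0;m[165:]=0
p=cv2.findNonZero(m); r=cv2.minAreaRect(p); bx=cv2.boxPoints(r); print(r,len(p))
ce=p.reshape(-1,2).mean(0); print("roll",onz("wrist",ce,14,c).round(1))
e=[(bx[i]+bx[(i+1)%4])/2 for i in range(4)]
for i in (0,1):
    A,Bp=onz("wrist",e[i],13,c),onz("wrist",e[i+2],13,c); print(np.linalg.norm(A-Bp).round(1),np.degrees(np.arctan2(*(A-Bp)[1::-1])).round(1))
E
```

```text
80 264 367 [-45.5 119.   53. ] [ 46.1 118.6  53. ]
120 266 366 [-45.1  85.7  53. ] [46.2 85.3 53. ]
150 267 365 [-45.3  59.5  53. ] [46.  59.2 53. ]
200 277 360 [-37.7  13.4  53. ] [42.6 13.1 53. ]
290 272 361 [-45.9 -78.3  53. ] [ 46.  -78.7  53. ]
top end [-39.9 137.3  53. ] [ 40.7 137.   53. ]Traceback (most recent call last):
  File "<stdin>", line 11, in <module>
    return _wrapfunc(a, 'argmax', axis=axis, out=out, **kwds)
    return bound(*args, **kwds)
ValueError: attempt to get argmax of an empty sequence
```

```bash
python3 - <<'E'
from h import *
import pickle; c=pickle.load(open("w1.pkl","rb")); im=cv2.imread("pics/w1.png")
hs=cv2.cvtColor(im,cv2.COLOR_BGR2HSV)
m=(im.max(2)<120).astype(np.uint8); m[:190]=0;m[275:]=0;m[:,:293]=0;m[:,345:]=0
x,y,w,h=cv2.boundingRect(cv2.findNonZero(m)); print("pull box",x,y,w,h,im[230,300:336:6].max(1))
for uv in((x,y),(x+w,y),(x,y+h),(x+w,y+h)): print(w2b(onz("wrist",uv,82,c)).round(1))
m=cv2.inRange(hs,(0,50,90),(25,190,255)); m[:,:100]=0;m[:,180:]=0;m[:95]=0;m[165:]=0
p=cv2.findNonZero(m); r=cv2.minAreaRect(p); bx=cv2.boxPoints(r); print(r,len(p))
ce=p.reshape(-1,2).mean(0); print("roll",onz("wrist",ce,14,c).round(1))
e=[(bx[i]+bx[(i+1)%4])/2 for i in range(4)]
for i in (0,1):
    A,Bp=onz("wrist",e[i],13,c),onz("wrist",e[i+2],13,c); print(np.linalg.norm(A-Bp).round(1),np.degrees(np.arctan2(*(A-Bp)[1::-1])).round(1))
shift(b2w(3,-17,56),101.2)
E
```

```text
pull box 299 202 36 60 [108 105 109 113 114 111]
[-14.5  15.1  82. ]
[16.9 15.  82. ]
[-15.5 -39.7  82. ]
[ 17.3 -39.8  82. ]
((143.21951293945312, 128.47561645507812), (64.34358978271484, 26.081018447875977), 38.65980529785156) 1564
roll [394.9 231.6  14. ]
60.5 150.9
27.5 56.9
t 1.32 tcp [589.2 171.9 214.1] bank [  3.4 -14.6 214.1] yaw 101.06 F [-0.2  1.6 -0.2] op 0.649 g 0.0
SHIFT -2.4 -0.4 158.1 turn -0.14
```

Request:
step_arm([
  [[-1,-0.5,40,0,0.3],[-1,-0.5,80,0,0.3],[-1,-0.5,115,0,0.3],[-1,-0.5,135,0,0.3],[-1,-0.5,150,0,0.3],[-1,-0.5,157,0,0.3],[-1,-0.5,157,0,0.3]],
])

```text
t: 1.9
eef_pos: [587.8, 172.2, 56.4]
tcp_rot: [-3.139, -0.0, 1.767]
ft_force: [0.4, 0.2, 0.4]
opening: 0.653
grip_force: 0.0
```

Request:
step_arm([
  [[0,0,0,0,-1],[0,0,0,0,-1],[0,0,0,0,-1],[0,0,0,0,-1],[0,0,0,0,-1],[0,0,0,0,-1],[0,0,0,0,-1],[0,0,0,0,-1]],
])

```text
t: 2.57
eef_pos: [590.5, 171.6, 57.9]
tcp_rot: [3.138, -0.0, 1.765]
ft_force: [6.0, 3.3, -2.6]
opening: 0.201
grip_force: 30.0
```

```bash
python3 -c "
from h import *
shift(b2w(3,86.5,56),101.2)"
```

```text
t 2.57 tcp [590.5 171.6  57.9] bank [  4.7 -15.   57.9] yaw 101.13 F [ 6.   3.3 -2.6] op 0.201 g 30.0
SHIFT 101.5 -1.8 1.9 turn -0.07
```

```bash
python3 -c "
from h import *
for n,u in (('top',(298,131)),('top',(322,127)),('side',(415,238)),('side',(437,248))):
  for z in (0,60): print(n,z,onz(n,u,z).round(),w2b(onz(n,u,z)).round())
"
```

```text
top 0 [732. 290.   0.] [167.  73.   0.]
top 60 [713. 285.  60.] [147.  72.  60.]
top 0 [742. 237.   0.] [166.  19.   0.]
top 60 [723. 235.  60.] [147.  21.  60.]
side 0 [740. 286.   0.] [174.  68.   0.]
side 60 [691. 211.  60.] [111.   4.  60.]
side 0 [764. 242.   0.] [189.  20.   0.]
side 60 [713. 172.  60.] [125. -39.  60.]
```

Request:
step_arm([
  [[6,1,0,0,-1],[14,1.5,0,0,-1],[24,1.5,0,0,-1],[34,1.5,0,0,-1],[44,1.5,0,0,-1],[52,1.5,0,0,-1],[58,1.5,0,0,-1],[60,1.5,0,0,-1]],
])

```text
t: 3.23
eef_pos: [578.6, 232.1, 57.9]
tcp_rot: [3.141, -0.0, 1.766]
ft_force: [1.1, -0.6, 5.6]
opening: 0.201
grip_force: 30.0
```

```bash
python3 -c "
from h import *
shift(b2w(3,86.5,56),101.2)"
```

```text
t 3.23 tcp [578.6 232.1  57.9] bank [ 4.8 46.6 57.9] yaw 101.21 F [ 1.1 -0.6  5.6] op 0.201 g 30.0
SHIFT 39.9 -1.8 1.9 turn 0.01
```

Request:
step_arm([
  [[10,0,0,0,-1],[20,0,0,0,-1],[28,0,0,0,-1],[34,0,0,0,-1],[38,0,0,0,-1],[41,0,0,0,-1],[42,0,0,0,-1],[42,0,0,0,-1]],
])

```text
t: 3.9
eef_pos: [571.1, 270.4, 57.8]
tcp_rot: [-3.141, 0.003, 1.766]
ft_force: [3.4, -17.4, 7.4]
opening: 0.202
grip_force: 30.0
```

```bash
python3 -c "
from h import *
shift(b2w(3,86.5,56),101.2)"
```

```text
t 3.9 tcp [571.1 270.4  57.8] bank [ 4.8 85.6 57.8] yaw 101.2 F [  3.4 -17.4   7.4] op 0.202 g 30.0
SHIFT 0.9 -1.8 1.8 turn -0.0
```

Request:
step_arm([
  [[-1.5,0,0,0,-1],[-1.5,0,0,0,0.1],[-1.5,0,0,0,0.3],[-1.5,0,0,0,0.3],[-1.5,0,-5,0,0.3],[-1.5,0,-25,0,0.3],[-1.5,0,-60,0,0.3],[-1.5,0,-90,0,0.3]],
])

```text
t: 4.57
eef_pos: [571.0, 270.5, 148.9]
tcp_rot: [-3.141, -0.0, 1.765]
ft_force: [-0.3, 0.2, 0.8]
opening: 0.623
grip_force: 0.0
```

```bash
python3 - <<'E'
from h import *
shift([394.5,231.3,145],152.5)
c=env.get_calibration("wrist"); im=env.read_camera("wrist"); cv2.imwrite("pics/w2.png",im)
E
```

```text
t 4.57 tcp [571.  270.5 148.9] bank [  4.8  85.7 148.9] yaw 101.15 F [-0.3  0.2  0.8] op 0.623 g 0.0
SHIFT -4.4 -180.8 3.9 turn -51.35
```

Request:
step_arm([
  [[-4.5,-181,4,-51.3,-0.06],[-4.5,-181,4,-51.3,-0.06],[-4.5,-181,4,-51.3,-0.06],[-4.5,-181,4,-51.3,-0.06],[-4.5,-181,4,-51.3,-0.06],[-4.5,-181,4,-51.3,-0.06],[-4.5,-181,4,-51.3,-0.06],[-4.5,-181,4,-51.3,-0.06]],
])

```text
t: 5.28
eef_pos: [394.4, 231.1, 144.1]
tcp_rot: [3.14, 0.001, 2.667]
ft_force: [-0.2, 0.2, -1.0]
opening: 0.471
grip_force: 0.0
```

Request:
step_arm([
  [[0,0,0,0,-0.06],[0,0,0,0,-0.06]],
])

```text
t: 5.45
eef_pos: [394.6, 231.0, 143.7]
tcp_rot: [3.141, 0.0, 2.657]
ft_force: [0.4, -0.2, 0.5]
opening: 0.463
grip_force: 0.0
```

```bash
python3 - <<'E'
from h import *
shift([394.5,231.3,3],152.5)
c=env.get_calibration("wrist"); im=env.read_camera("wrist"); cv2.imwrite("pics/w3.png",im)
hs=cv2.cvtColor(im,cv2.COLOR_BGR2HSV)
m=cv2.inRange(hs,(0,50,90),(25,190,255)); u=proj("wrist",[394.5,231.3,13],c)[0]; print(u)
k,l,st,ce=cv2.connectedComponentsWithStats(cv2.morphologyEx(m,cv2.MORPH_OPEN,np.ones((3,3),np.uint8)))
for i in range(1,k):
    if st[i,4]>500:
        p=np.argwhere(l==i)[:,::-1].astype(np.float32); r=cv2.minAreaRect(p); bx=cv2.boxPoints(r)
        print(st[i],r,onz("wrist",r[0],16,c).round(1))
        e=[(bx[j]+bx[(j+1)%4])/2 for j in range(4)]
        for j in (0,1):
            A,Bp=onz("wrist",e[j],14,c),onz("wrist",e[j+2],14,c); print(np.linalg.norm(A-Bp).round(1),np.degrees(np.arctan2(*(A-Bp)[1::-1])).round(1))
E
```

```text
t 5.45 tcp [394.6 231.  143.7] bank [-176.    81.2  143.7] yaw 152.22 F [ 0.4 -0.2  0.5] op 0.463 g 0.0
SHIFT 0.2 0.3 140.7 turn -0.28
[320.29523796 237.402041  ]
[ 561    0   79   37 1848] ((600.0, 18.0), (36.0, 78.0), 90.0) [341.4 499.5  16. ]
24.9 163.6
59.7 62.2
[ 501   79   27   62 1229] ((513.7887573242188, 109.28201293945312), (60.440799713134766, 22.754182815551758), 84.5596694946289) [372.7 419.2  16. ]
47.2 165.8
18.3 67.4
[ 306  208   30   62 1726] ((320.5, 238.5), (61.0, 29.0), 90.0) [394.8 231.3  16. ]
55.8 152.3
25.8 62.2
[ 409  217   51   63 1801] ((433.7453308105469, 247.73745727539062), (31.13547134399414, 61.854286193847656), 24.623563766479492) [449.3 316.6  16. ]
29.0 -142.3
55.4 132.4
[  81  250   43   42 1076] ((101.86027526855469, 270.7274169921875), (24.443897247314453, 46.794097900390625), 42.87890625) [329.2  42.3  16. ]
21.1 -166.8
47.4 106.2
[215 303  19  62 660] ((223.35177612304688, 333.491943359375), (17.380033493041992, 61.396854400634766), 3.094058036804199) [433.9 106.5  16. ]
16.6 -121.2
65.2 145.5
[405 303  20  62 656] ((415.0621337890625, 333.4953308105469), (61.427486419677734, 17.00225067138672), 85.71085357666016) [518.8 267.7  16. ]
65.4 160.0
16.2 67.0
[416 377 111   7 667] ((471.0, 379.9999694824219), (109.99998474121094, 5.999999046325684), 0.0) [591. 296.  16.]
109.3 -117.8
6.9 158.4
```

View pics/w3.png

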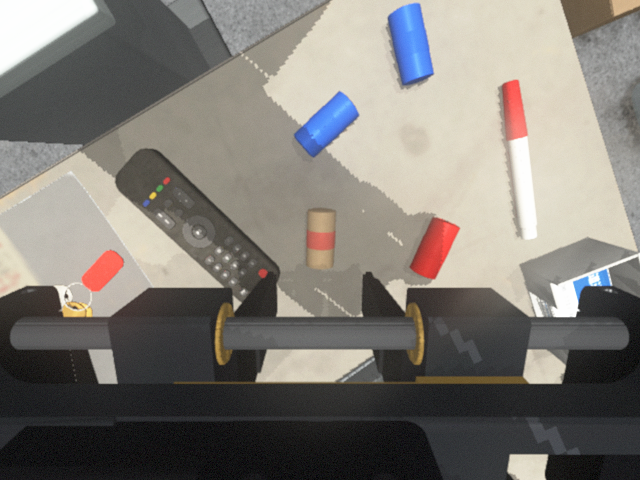

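The wrist view shows the tan roll at (320,238), lying along tool x. The nearest remote corner, at (278,272), is clear of the finger's path.

Request:
step_arm([
  [[0,0,40,0,-0.06],[0,0,75,0,-0.06],[0,0,105,0,-0.06],[0,0,125,0,-0.06],[0,0,136,0,-0.06],[0,0,140,0,-0.06],[0,0,140,0,-0.06]],
])

```text
t: 6.08
eef_pos: [394.2, 230.7, 2.8]
tcp_rot: [-3.14, -0.001, 2.659]
ft_force: [0.1, 0.3, -0.0]
opening: 0.469
grip_force: 0.0
```

Request:
step_arm([
  [[0,0,0,0,-1],[0,0,0,0,-1],[0,0,0,0,-1],[0,0,0,0,-1],[0,0,0,0,-1]],
])

```text
t: 6.5
eef_pos: [394.8, 231.0, 4.3]
tcp_rot: [3.14, 0.001, 2.66]
ft_force: [-0.5, 0.1, 5.5]
opening: 0.26
grip_force: 29.7
```

```bash
python3 -c "
from h import *
shift(b2w(0,-42,150),191.2)"
```

```text
t 6.5 tcp [394.8 231.    4.3] bank [-175.8   81.2    4.3] yaw 152.43 F [-0.5  0.1  5.5] op 0.26 g 29.7
SHIFT -214.2 14.0 -145.7 turn -38.77
```

Request:
step_arm([
  [[0,0,-40,0,-1],[0,0,-80,0,-1],[-40,3,-110,-7,-1],[-80,6,-130,-14,-1],[-120,8,-140,-21,-1],[-160,11,-140,-28,-1],[-200,13,-140,-35,-1],[-214,14,-140,-38.8,-1]],
])

```text
t: 7.17
eef_pos: [594.1, 142.0, 144.2]
tcp_rot: [-3.141, 0.003, -2.94]
ft_force: [-0.2, -0.5, -0.9]
opening: 0.259
grip_force: 29.7
```

Request:
step_arm([
  [[0,0,0,0,-1],[0,0,0,0,-1]],
])

```text
t: 7.33
eef_pos: [590.6, 143.4, 143.0]
tcp_rot: [3.141, -0.001, -2.948]
ft_force: [0.2, 0.7, -2.6]
opening: 0.263
grip_force: 29.7
```

```bash
python3 - <<'E'
from h import *
shift(b2w(0,-42,13),191.2)
c=env.get_calibration("wrist"); im=env.read_camera("wrist"); cv2.imwrite("pics/w4.png",im)
for p in((-46,-60),(46,-60),(-30,-42),(30,-42)): print(p,proj("wrist",b2w(*p,53),c).round(0))
E
```

```text
t 7.33 tcp [590.6 143.4 143. ] bank [ -0.7 -42.7 143. ] yaw -168.89 F [ 0.2  0.7 -2.6] op 0.263 g 29.7
SHIFT -0.7 0.7 130.0 turn -0.09
(-46, -60) [[296. 192.]]
(46, -60) [[298. 306.]]
(-30, -42) [[320. 213.]]
(30, -42) [[320. 287.]]
```

View pics/w4.png

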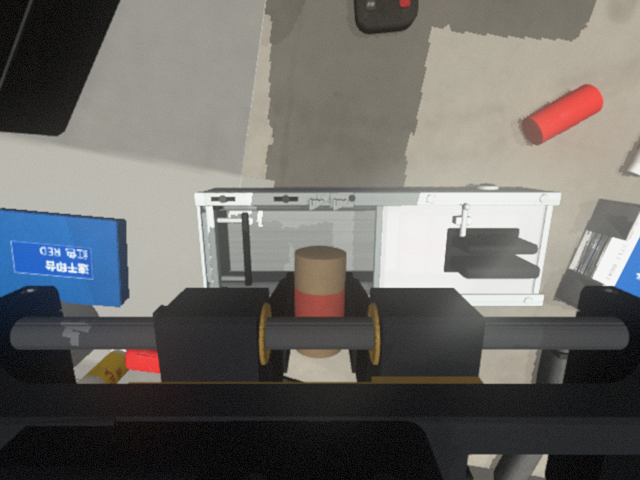

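The view shows the guard open with the mouth clear (columns 205–378) and the roll held level over it at (320,300). Next I lower it.

Request:
step_arm([
  [[-0.7,0.7,40,0,-1],[-0.7,0.7,75,0,-1],[-0.7,0.7,100,0,-1],[-0.7,0.7,115,0,-1],[-0.7,0.7,124,0,-1],[-0.7,0.7,128,0,-1],[-0.7,0.7,129.5,0,-1],[-0.7,0.7,129.5,0,-1]],
])

```text
t: 8.05
eef_pos: [591.2, 145.3, 14.9]
tcp_rot: [-3.142, 0.001, -2.945]
ft_force: [-0.5, 0.4, -1.1]
opening: 0.26
grip_force: 29.7
```

```bash
python3 -c "
from h import *
shift(b2w(0,-42,12.5),191.2)"
```

```text
t 8.05 tcp [591.2 145.3  14.9] bank [  0.3 -41.   14.9] yaw -168.75 F [-0.5  0.4 -1.1] op 0.26 g 29.7
SHIFT 0.3 -1.0 2.4 turn 0.05
```

Request:
step_arm([
  [[0,0,1.5,0,-1],[0,0,2.5,0,-1],[0,0,2.5,0,-1]],
])

```text
t: 8.3
eef_pos: [591.5, 145.1, 12.4]
tcp_rot: [3.142, 0.001, -2.946]
ft_force: [0.7, 0.1, 1.4]
opening: 0.258
grip_force: 29.7
```

Request:
step_arm([
  [[0,0,0,0,-0.4],[0,0,0,0,-0.3],[0,0,0,0,-0.2],[0,0,0,0,-0.2],[0,0,0,0,-0.2]],
])

```text
t: 8.72
eef_pos: [591.1, 145.0, 11.6]
tcp_rot: [3.142, 0.0, -2.945]
ft_force: [-0.1, -0.8, 0.0]
opening: 0.397
grip_force: 0.0
```

```bash
python3 - <<'E'
from h import *
shift(b2w(0,-42,75),101.2)
c=env.get_calibration("wrist"); im=env.read_camera("wrist"); cv2.imwrite("pics/w5.png",im)
E
```

```text
t 8.72 tcp [591.1 145.   11.6] bank [  0.1 -41.3  11.6] yaw -168.76 F [-0.1 -0.8  0. ] op 0.397 g 0.0
SHIFT 0.1 -0.7 -63.4 turn 90.04
```

Request:
step_arm([
  [[0,0,-15,0,-0.2],[0,0,-45,0,-0.2],[0,-10,-70,7,-0.6],[0,-20,-70,14,-1],[0,-34,-70,21,-1],[0,-34,-70,28,-1],[0,-34,-70,35,-1],[0,-34,-70,42,-1]],
])

```text
t: 9.43
eef_pos: [597.8, 111.3, 81.7]
tcp_rot: [3.141, 0.0, 2.598]
ft_force: [-0.8, 1.0, -0.4]
opening: 0.037
grip_force: 0.0
```

Request:
step_arm([
  [[0,0,0,7,-1],[0,0,0,14,-1],[0,0,0,21,-1],[0,0,0,28,-1],[0,0,0,35,-1],[0,0,0,42,-1],[0,0,0,48,-1],[0,0,0,48,-1]],
])

```text
t: 10.1
eef_pos: [597.7, 111.6, 81.6]
tcp_rot: [-3.142, -0.0, 1.762]
ft_force: [-0.6, 0.0, -0.1]
opening: 0.004
grip_force: 0.0
```

```bash
python3 - <<'E'
from h import *
shift(b2w(0,-76,16),101.2)
c=env.get_calibration("wrist"); im=env.read_camera("wrist"); cv2.imwrite("pics/w6.png",im)
E
```

```text
t 10.1 tcp [597.7 111.6  81.6] bank [  0.1 -75.3  81.6] yaw 100.97 F [-0.6  0.  -0.1] op 0.004 g 0.0
SHIFT -0.7 -0.1 65.6 turn -0.23
```

View pics/w6.png

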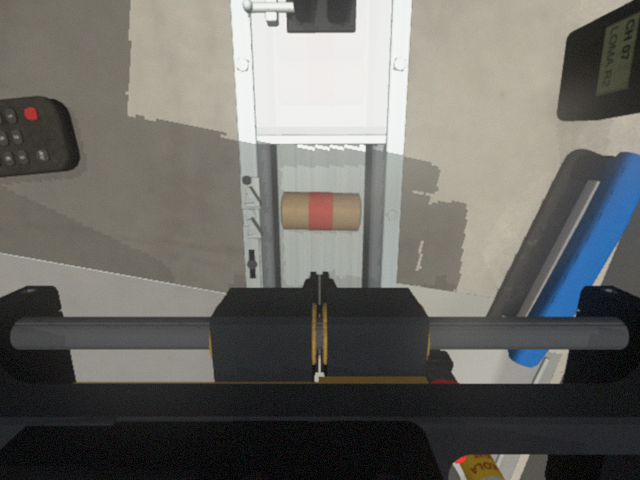

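The roll lies crosswise on the bed at (320,211), with the fingertips behind it at (320,280). Now lower and push it up to the row.

Request:
step_arm([
  [[-1,0,30,-0.2,-1],[-1,0,50,-0.2,-1],[-1,0,60,-0.2,-1],[-1,0,64,-0.2,-1],[-1,0,65,-0.2,-1]],
])

```text
t: 10.57
eef_pos: [597.8, 110.7, 16.2]
tcp_rot: [-3.141, -0.0, 1.772]
ft_force: [-1.1, -0.3, 1.1]
opening: 0.005
grip_force: 0.0
```

Request:
step_arm([
  [[5,0,0,0,-1],[10,0,0,0,-1],[15,0,0,0,-1],[20,0,0,0,-1],[26,0,0,0,-1],[32,0,0,0,-1],[38,0,0,0,-1],[44,0,0,0,-1]],
])

```text
t: 11.23
eef_pos: [589.1, 154.6, 16.7]
tcp_rot: [3.141, -0.0, 1.771]
ft_force: [0.5, -0.4, 0.3]
opening: 0.001
grip_force: 0.2
```

Request:
step_arm([
  [[4,0,0,0,-1],[8,0,0,0,-1],[11,0,0,0,-1],[13,0,0,0,-1],[15,0,0,0,-1],[16,0,0,0,-1]],
])

```text
t: 11.73
eef_pos: [586.0, 169.6, 16.6]
tcp_rot: [-3.142, -0.0, 1.77]
ft_force: [-0.7, 0.1, -0.7]
opening: 0.005
grip_force: 0.0
```

```bash
python3 - <<'E'
from h import *
shift(b2w(0,-10.6,16),101.2)
c=env.get_calibration("wrist"); im=env.read_camera("wrist"); cv2.imwrite("pics/w7.png",im)
E
```

```text
t 11.73 tcp [586.  169.6  16.6] bank [ -0.2 -16.2  16.6] yaw 101.44 F [-0.7  0.1 -0.7] op 0.005 g 0.0
SHIFT 5.6 0.2 0.6 turn 0.24
```

Request:
step_arm([
  [[1,0,0,0,-1],[2,0,0,0,-1],[3,0,0,0,-1],[4,0,0,0,-1],[5,0,0,0,-1],[5,0,0,0,-1]],
])

```text
t: 12.28
eef_pos: [585.1, 174.5, 16.7]
tcp_rot: [3.141, -0.0, 1.771]
ft_force: [-0.1, -0.7, 0.1]
opening: 0.001
grip_force: 0.2
```

Request:
step_arm([
  [[1,0,0,0,-1],[2,0,0,0,-1],[2,0,0,0,-1]],
])

```text
t: 12.53
eef_pos: [585.0, 175.2, 16.7]
tcp_rot: [3.141, 0.001, 1.771]
ft_force: [1.8, -10.0, -0.3]
opening: 0.001
grip_force: 5.1
```

```bash
python3 - <<'E'
from h import *
shift(b2w(0,-10.6,16),101.2)
c=env.get_calibration("wrist"); im=env.read_camera("wrist"); cv2.imwrite("pics/w8.png",im[60:320,200:440])
im2=cv2.resize(im[60:320,200:440],None,fx=2.2,fy=2.2); cv2.imwrite("pics/w8b.png",im2)
E
```

```text
t 12.53 tcp [585.  175.2  16.7] bank [ -0.1 -10.5  16.7] yaw 101.45 F [  1.8 -10.   -0.3] op 0.001 g 5.1
SHIFT -0.1 0.1 0.7 turn 0.25
```

View pics/w8b.png

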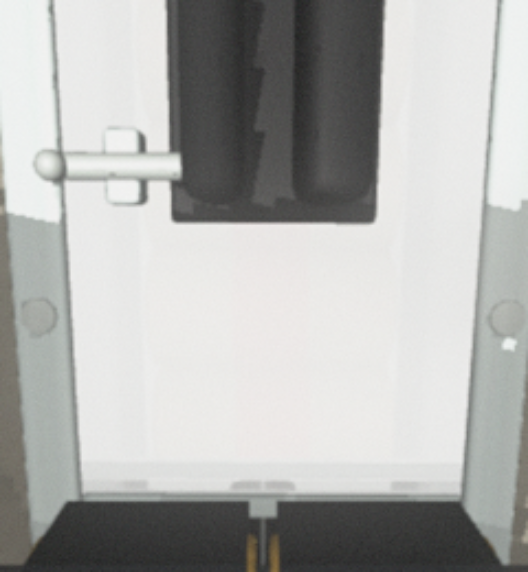

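The force step at bank y = -10.5 (10 N) is where the roll must touch the row; the view through the open guard shows nothing amiss, with the pull near (275,100). Back off and go behind the pull.

Request:
step_arm([
  [[-1,0,0,0,-1],[-2,0,0,0,-1],[-6,0,0,0,-1],[-14,0,0,0,-1],[-14,0,-20,0,-1],[-14,0,-55,0,-1],[-14,0,-95,0,-1],[-14,0,-95,0,-1]],
])

```text
t: 13.25
eef_pos: [590.2, 162.7, 118.3]
tcp_rot: [3.132, 0.0, 1.77]
ft_force: [0.2, -0.2, 0.0]
opening: 0.003
grip_force: 0.0
```

```bash
python3 - <<'E'
from h import *
shift(b2w(9,134,112),101.2)
c=env.get_calibration("wrist"); im=env.read_camera("wrist"); cv2.imwrite("pics/w9.png",im)
for y in (12,-0.6): print(proj("wrist",b2w(0,y,20.6),c).round(0), proj("wrist",b2w(0,y,33),c).round(0))
im2=cv2.resize(im[60:320,200:440],None,fx=2.2,fy=2.2); cv2.imwrite("pics/w9b.png",im2)
E
```

```text
t 13.25 tcp [590.2 162.7 118.3] bank [  2.7 -23.8 118.3] yaw 101.44 F [ 0.2 -0.2  0. ] op 0.003 g 0.0
SHIFT 157.8 7.0 6.3 turn 0.24
[[316. 201.]] [[316. 203.]]
[[316. 217.]] [[316. 220.]]
```

View pics/w9b.png

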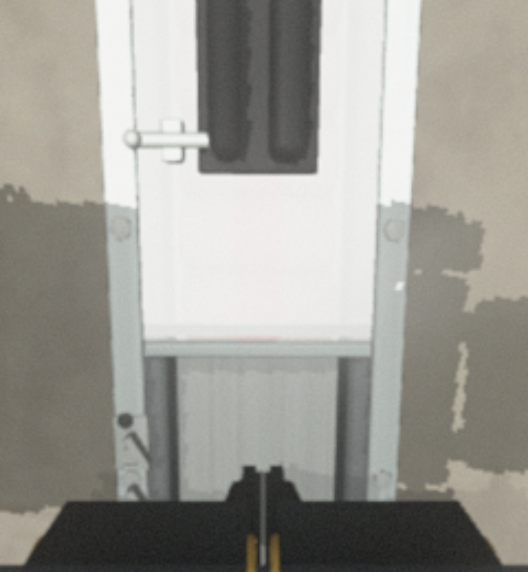

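Request:
step_arm([
  [[40,3,6,0.2,-1],[80,7,6,0.2,-1],[120,7,6,0.2,-1],[150,7,6,0.2,-1],[158,7,6,0.2,-1],[158,7,6,0.2,-1]],
])

```text
t: 13.8
eef_pos: [561.9, 320.4, 104.4]
tcp_rot: [-3.14, 0.0, 1.77]
ft_force: [-0.1, -0.5, -0.1]
opening: 0.005
grip_force: 0.0
```

```bash
python3 - <<'E'
from h import *
shift(b2w(9,134,61),101.2)
c=env.get_calibration("wrist"); im=env.read_camera("wrist"); cv2.imwrite("pics/w10.png",im)
E
```

```text
t 13.8 tcp [561.9 320.4 104.4] bank [  5.5 136.5 104.4] yaw 101.41 F [-0.1 -0.5 -0.1] op 0.005 g 0.0
SHIFT -2.5 3.5 43.4 turn 0.21
```

Request:
step_arm([
  [[-1,4,10,0.2,-1],[-1,4,30,0.2,-1],[-1,4,41,0.2,-1],[-1,4,43,0.2,-1],[-1,4,43,0.2,-1]],
])

```text
t: 14.27
eef_pos: [567.1, 317.4, 61.5]
tcp_rot: [-3.139, 0.0, 1.762]
ft_force: [0.0, -0.7, 0.2]
opening: 0.006
grip_force: 0.0
```

```bash
python3 - <<'E'
from h import *
shift(b2w(9,124,61),101.2)
E
```

```text
t 14.27 tcp [567.1 317.4  61.5] bank [ 10.  132.5  61.5] yaw 100.96 F [ 0.  -0.7  0.2] op 0.006 g 0.0
SHIFT -8.5 -1.0 0.5 turn -0.24
```

Request:
step_arm([
  [[-4,-1,0,-0.2,-1],[-8,-1,0,-0.2,-1],[-12,-1,0,-0.2,-1],[-18,-1,0,-0.2,-1],[-26,-1,0,-0.2,-1],[-34,-1,0,-0.2,-1],[-42,-1,0,-0.2,-1],[-50,-1,0,-0.2,-1]],
])

```text
t: 14.93
eef_pos: [576.0, 268.5, 62.8]
tcp_rot: [3.141, -0.0, 1.767]
ft_force: [-0.4, 1.9, 1.4]
opening: 0.007
grip_force: 0.8
```

Request:
step_arm([
  [[-8,0,0,0,-1],[-16,0,0,0,-1],[-24,0,0,0,-1],[-30,0,0,0,-1],[-36,0,0,0,-1],[-40,0,0,0,-1],[-42,0,0,0,-1]],
])

```text
t: 15.52
eef_pos: [583.9, 227.6, 62.6]
tcp_rot: [-3.141, -0.0, 1.767]
ft_force: [-0.3, 1.4, -0.0]
opening: 0.001
grip_force: 0.6
```

```bash
python3 - <<'E'
from h import *
shift(b2w(9,24,61),101.2)
c=env.get_calibration("wrist"); im=env.read_camera("wrist"); cv2.imwrite("pics/w11.png",im)
E
```

```text
t 15.52 tcp [583.9 227.6  62.6] bank [ 9.1 41.1 62.6] yaw 101.22 F [-0.3  1.4 -0. ] op 0.001 g 0.6
SHIFT -17.1 -0.1 1.6 turn 0.02
```

View pics/w11.png

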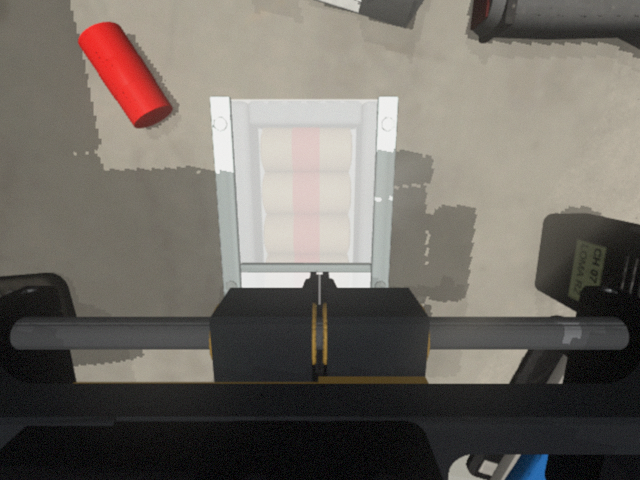

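The guard follows the fingers (pull hidden beneath them, row rolls in place at (305,200)). That is 11 pictures viewed, one over the limit of 10, so from here I go by force readings only.

Request:
step_arm([
  [[-2,0,0,0,-1],[-4,0,0,0,-1],[-6,0,0,0,-1],[-8,0,0,0,-1],[-10,0,0,0,-1],[-12,0,0,0,-1],[-14,0,0,0,-1],[-16,0,0,0,-1]],
])

```text
t: 16.23
eef_pos: [586.9, 212.5, 62.6]
tcp_rot: [-3.142, 0.0, 1.767]
ft_force: [0.1, 3.0, -0.5]
opening: 0.005
grip_force: 1.5
```

Request:
step_arm([
  [[-1.5,0,0,0,-1],[-3,0,0,0,-1],[-4.5,0,0,0,-1],[-6,0,0,0,-1]],
])

```text
t: 16.57
eef_pos: [588.0, 206.6, 62.6]
tcp_rot: [-3.141, -0.0, 1.767]
ft_force: [-0.2, 4.7, 0.1]
opening: 0.003
grip_force: 2.5
```

Request:
step_arm([
  [[-1.5,0,0,0,-1],[-3,0,0,0,-1],[-4.5,0,0,0,-1],[-6,0,0,0,-1]],
])

```text
t: 16.9
eef_pos: [589.1, 201.5, 62.6]
tcp_rot: [3.141, -0.001, 1.767]
ft_force: [-1.9, 11.9, -0.7]
opening: 0.004
grip_force: 6.0
```

```bash
python3 - <<'E'
from h import *
shift(b2w(9,6,61),101.2)
E
```

```text
t 16.9 tcp [589.1 201.5  62.6] bank [ 9.1 14.6 62.6] yaw 101.23 F [-1.9 11.9 -0.7] op 0.004 g 6.0
SHIFT -8.6 -0.1 1.6 turn 0.03
```

Request:
step_arm([
  [[-0.7,0,0,0,-1],[-1.4,0,0,0,-1]],
])

```text
t: 17.07
eef_pos: [589.3, 200.2, 62.6]
tcp_rot: [3.141, -0.001, 1.767]
ft_force: [-1.7, 10.7, -0.8]
opening: 0.004
grip_force: 5.5
```

Request:
step_arm([
  [[-0.7,0,0,0,-1],[-1.4,0,0,0,-1]],
])

```text
t: 17.23
eef_pos: [589.7, 198.6, 62.6]
tcp_rot: [3.142, -0.001, 1.767]
ft_force: [-1.9, 8.3, -0.2]
opening: 0.006
grip_force: 4.3
```

Request:
step_arm([
  [[-0.7,0,0,0,-1],[-1.4,0,0,0,-1]],
])

```text
t: 17.4
eef_pos: [590.0, 197.1, 62.6]
tcp_rot: [3.142, -0.001, 1.767]
ft_force: [-2.9, 9.0, -1.3]
opening: 0.005
grip_force: 4.0
```

Request:
step_arm([
  [[-0.7,0,0,0,-1],[-1.4,0,0,0,-1]],
])

```text
t: 17.57
eef_pos: [590.3, 195.6, 62.6]
tcp_rot: [-3.142, -0.001, 1.767]
ft_force: [-1.4, 6.0, 0.1]
opening: 0.005
grip_force: 3.2
```

Request:
step_arm([
  [[-0.7,0,0,0,-1],[-1.4,0,0,0,-1]],
])

```text
t: 17.73
eef_pos: [590.5, 194.1, 62.6]
tcp_rot: [-3.141, -0.0, 1.767]
ft_force: [-2.1, 6.8, -0.5]
opening: 0.005
grip_force: 3.4
```

Request:
step_arm([
  [[-0.7,0,0,0,-1],[-1.4,0,0,0,-1]],
])

```text
t: 17.9
eef_pos: [590.8, 192.9, 62.6]
tcp_rot: [-3.141, -0.001, 1.767]
ft_force: [-3.0, 11.3, 0.9]
opening: 0.007
grip_force: 6.0
```

```bash
python3 - <<'E'
from h import *
shift(b2w(9,6,61),101.2)
E
```

```text
t 17.9 tcp [590.8 192.9  62.6] bank [ 9.   5.7 62.6] yaw 101.23 F [-3.  11.3  0.9] op 0.007 g 6.0
SHIFT 0.3 -0.0 1.6 turn 0.03
```

Request:
step_arm([
  [[-0.7,0,0,0,-1],[-1.4,0,0,0,-1]],
])

```text
t: 18.07
eef_pos: [590.8, 192.7, 62.7]
tcp_rot: [3.142, -0.002, 1.766]
ft_force: [-3.6, 19.2, 0.2]
opening: 0.005
grip_force: 10.1
```

Request:
step_arm([
  [[-0.7,0,0,0,-1],[-1.2,0,0,0,-1]],
])

```text
t: 18.23
eef_pos: [590.9, 192.5, 62.7]
tcp_rot: [3.141, -0.003, 1.766]
ft_force: [-4.8, 26.0, 0.4]
opening: 0.003
grip_force: 13.0
```

Request:
step_arm([
  [[-0.7,0,0,0,-1],[-1.2,0,0,0,-1]],
])

```text
t: 18.4
eef_pos: [590.9, 192.3, 62.7]
tcp_rot: [3.141, -0.005, 1.766]
ft_force: [-5.9, 33.1, 0.4]
opening: 0.004
grip_force: 16.5
```

Request:
step_arm([
  [[2,0,0,0,-1],[3,0,0,0,-1],[4,0,0,0,-1]],
])

```text
t: 18.65
eef_pos: [590.7, 193.2, 62.6]
tcp_rot: [-3.142, -0.0, 1.768]
ft_force: [-0.5, 5.1, -0.1]
opening: 0.005
grip_force: 2.3
```

Request:
step_arm([
  [[0.7,0,0,0,-1],[1.4,0,0,0,-1],[1.4,0,0,0,-1]],
])

```text
t: 18.9
eef_pos: [590.5, 194.2, 62.6]
tcp_rot: [-3.141, -0.0, 1.767]
ft_force: [-2.0, 5.7, 0.0]
opening: 0.007
grip_force: 3.1
```

Request:
step_arm([
  [[1.5,0,0,0,-1],[3,0,0,0,-1],[3,0,0,0,-1]],
])

```text
t: 19.15
eef_pos: [590.2, 196.8, 62.7]
tcp_rot: [3.141, 0.0, 1.767]
ft_force: [0.1, -0.1, 0.3]
opening: 0.006
grip_force: 0.0
```

```bash
python3 - <<'E'
from h import *
shift(b2w(9,15,61),101.2)
E
```

```text
t 19.15 tcp [590.2 196.8  62.7] bank [ 9.3  9.6 62.7] yaw 101.24 F [ 0.1 -0.1  0.3] op 0.006 g 0.0
SHIFT 5.4 -0.3 1.7 turn 0.04
```

Request:
step_arm([
  [[-0.7,0,0,0,-1],[-0.7,0,0,0,-1]],
])

```text
t: 19.32
eef_pos: [590.3, 196.0, 62.7]
tcp_rot: [3.141, 0.0, 1.767]
ft_force: [-0.0, 0.3, 0.4]
opening: 0.004
grip_force: 0.0
```

Request:
step_arm([
  [[-0.7,0,0,0,-1],[-0.7,0,0,0,-1]],
])

```text
t: 19.48
eef_pos: [590.4, 195.4, 62.7]
tcp_rot: [3.141, 0.0, 1.767]
ft_force: [-0.4, -0.2, 0.3]
opening: 0.004
grip_force: 0.0
```

Request:
step_arm([
  [[-0.7,0,0,0,-1],[-0.7,0,0,0,-1]],
])

```text
t: 19.65
eef_pos: [590.5, 194.8, 62.7]
tcp_rot: [3.142, -0.0, 1.767]
ft_force: [0.2, -0.2, 0.2]
opening: 0.005
grip_force: 0.0
```

Request:
step_arm([
  [[-0.7,0,0,0,-1],[-0.7,0,0,0,-1]],
])

```text
t: 19.82
eef_pos: [590.5, 194.6, 62.6]
tcp_rot: [3.141, -0.0, 1.767]
ft_force: [-0.5, 3.8, 0.2]
opening: 0.0
grip_force: 1.5
```

Request:
step_arm([
  [[3,0,0,0,-1],[10,0,0,0,-1],[15,0,-20,0,-1],[15,0,-60,0,-1],[15,0,-100,0,-1],[-10,-5,-140,0,-1],[-25,-6,-150,0,-1],[-25,-6,-150,0,-1]],
])

```text
t: 20.48
eef_pos: [591.0, 167.1, 216.9]
tcp_rot: [3.135, 0.001, 1.766]
ft_force: [0.4, 0.7, 0.2]
opening: 0.005
grip_force: 0.0
```

Request:
step_arm([
  [[0,0,0,0,-1],[0,0,0,0,-1],[0,0,0,0,-1]],
])

```text
t: 20.73
eef_pos: [588.9, 169.3, 211.1]
tcp_rot: [-3.139, -0.0, 1.768]
ft_force: [-0.4, -0.2, -0.4]
opening: 0.004
grip_force: 0.0
```

```bash
python3 - <<'E'
from h import *
shift(b2w(3,-15,214),101.2)
c=env.get_calibration("wrist"); im=env.read_camera("wrist"); cv2.imwrite("pics/w12.png",im)
m=(im.max(2)<130).astype(np.uint8)
b=proj("wrist",[b2w(x,y,82) for x in(-22,22) for y in(25,-75)],c); x0,y0=b.min(0).astype(int);x1,y1=b.max(0).astype(int)
sub=m[y0:y1,x0:x1]; k,l,st,ce=cv2.connectedComponentsWithStats(sub)
for s in st[1:]:
    if s[4]>150:
        x,y,w,h=s[:4]+[x0,y0,0,0] if 0 else (s[0]+x0,s[1]+y0,s[2],s[3]); print((x,y,w,h),w2b(onz("wrist",(x+w/2,y),82,c)).round(1),w2b(onz("wrist",(x+w/2,y+h),82,c)).round(1))
# colours down the row centreline and just beside (roll tan), bank y 120..-20
for Y in range(124,-36,-4):
    o=[]
    for X in(0,14):
        u=proj("wrist",b2w(X,Y,33),c)[0].round().astype(int); p=im[u[1],u[0]].astype(int); o.append((p[2]-p[0],p[1]))
    print(Y,o,end="; ")
E
```

```text
t 20.73 tcp [588.9 169.3 211.1] bank [  2.7 -17.1 211.1] yaw 101.27 F [-0.4 -0.2 -0.4] op 0.004 g 0.0
SHIFT 2.1 0.3 -2.9 turn 0.07
(np.int64(291), np.int64(218), np.int32(52), np.int32(80)) [-0.4  0.1 82. ] [ -0.4 -75.   82. ]
124 [(np.int64(7), np.int64(228)), (np.int64(4), np.int64(229))]; 120 [(np.int64(17), np.int64(231)), (np.int64(9), np.int64(239))]; 116 [(np.int64(16), np.int64(231)), (np.int64(10), np.int64(239))]; 112 [(np.int64(15), np.int64(231)), (np.int64(9), np.int64(240))]; 108 [(np.int64(15), np.int64(231)), (np.int64(9), np.int64(237))]; 104 [(np.int64(14), np.int64(228)), (np.int64(10), np.int64(234))]; 100 [(np.int64(13), np.int64(226)), (np.int64(8), np.int64(231))]; 96 [(np.int64(15), np.int64(230)), (np.int64(9), np.int64(239))]; 92 [(np.int64(17), np.int64(231)), (np.int64(9), np.int64(240))]; 88 [(np.int64(15), np.int64(233)), (np.int64(10), np.int64(241))]; 84 [(np.int64(15), np.int64(232)), (np.int64(9), np.int64(239))]; 80 [(np.int64(16), np.int64(228)), (np.int64(8), np.int64(238))]; 76 [(np.int64(12), np.int64(226)), (np.int64(7), np.int64(233))]; 72 [(n
[... 1068 characters left out ...]
), np.int64(244)), (np.int64(1), np.int64(245))]; 4 [(np.int64(14), np.int64(229)), (np.int64(8), np.int64(232))]; 0 [(np.int64(1), np.int64(244)), (np.int64(-1), np.int64(244))]; -4 [(np.int64(1), np.int64(242)), (np.int64(1), np.int64(243))]; -8 [(np.int64(4), np.int64(179)), (np.int64(3), np.int64(179))]; -12 [(np.int64(2), np.int64(104)), (np.int64(3), np.int64(107))]; -16 [(np.int64(4), np.int64(107)), (np.int64(2), np.int64(103))]; -20 [(np.int64(5), np.int64(105)), (np.int64(4), np.int64(104))]; -24 [(np.int64(4), np.int64(100)), (np.int64(5), np.int64(97))]; -28 [(np.int64(3), np.int64(98)), (np.int64(3), np.int64(97))]; -32 [(np.int64(1), np.int64(93)), (np.int64(4), np.int64(90))];
```

```bash
python3 -c "
from cell import env
print(env.job_done())"
```

```text
the job is handed in; nothing more can be done
None
```

I handed the job in: the roll is against the row (10 N contact), and the guard was pushed to the solid stop and held about 2 mm off it on what I take to be the last tooth. The push peaked at 33 N (the stop bends above 35), and I viewed 11 pictures, one over the limit of 10.

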